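Make up the brake roller and pad kit

TASK

Make up the kit for the winch brake in the green tray: stand the white nylon roller in the round cup of the housing half that sits in the tray, then close it with the cap whose holes match the housing's two pins, seated down fully flush. Lay the rough black pad blank flat in the yellow-lined nest and the brass setting block upright, its broad underside down, in the blue-lined nest. Leave the odd cap with the diagonal holes and the finished pad with brass rivets where they lie.

Things in the scene. Friction and masses are not known exactly. Their poses are not given: they have to be found in the camera images.
- roller_center (a point): white nylon roller, an upright cylinder 28 mm in diameter and 34 mm high standing on its end on the bench (1.5 mm bevels at its ends). The point is its centre, 17 mm above its underside; z is its axis. In the cup 24 mm of it stands out above the housing's face, so hold it by its upper half.
- cap_center (a point): aluminium housing cap, a block 92 (x) by 52 (y) by 36 mm high lying flat, hollow underneath, with a small square window in the middle of its top. Two 13 mm square through holes lie on its long centre line, 34 mm either side of its middle: this is the cap that mates with the housing (either way round). The cavity underneath is 42 mm square and 28 mm deep and clears the roller. The point is its centre, 18 mm above its underside; x runs along its length. About 0.3 kg.
- odd_cap_center (a point): aluminium housing cap, a block 92 (x) by 52 (y) by 36 mm high lying flat, hollow underneath, with a small square window in the middle of its top. Its two 13 mm square through holes lie diagonally, 34 mm from its middle along its length and 14.5 mm to opposite sides of the long centre line: it does not fit the housing and is to be left. The point is its centre, 18 mm above its underside; x along its length.
- blank_center (a point): rough black brake pad blank, 66 (x) by 34 (y) by 24 mm high, all black with slanted ridges across its top (0.12 kg). The point is its centre, 12 mm above its underside; x along its length.
- worn_pad_center (a point): finished brake pad, 66 (x) by 34 (y) by 14 mm high: grey lining with four brass rivets on a steel back plate; a look-alike of the blank, to be left. The point is its centre, 7 mm above its underside; x along its length.
- block_center (a point): brass setting block with one step, 50 (x) by 30 (y) by 28 mm high in all, about 0.34 kg: the full height runs over 38 mm of its length from the -x end, the remaining 12 mm at the +x end is only 16 mm high. The point is the middle of its 50 by 30 outline, 14 mm above its underside; x along its length.
- caddy: green carrying tray fixed to the bench, 120 (x) by 320 (y) mm, rim 14 mm high, floor 4 mm thick. Its origin is the centre of its underside. Its three inserts stand in a row along its y, 100 mm apart (centres at -100, 0 and +100 mm), in any order, their x along the tray's x.
- housing: aluminium lower housing half fixed in the tray, 92 (x) by 52 (y) by 20 mm high. A round cup 36 mm across and 10 mm deep (2 mm bevel at its mouth) is in the middle of its top face; two upright steel pins, 8 mm thick, tapering to 2 mm, 18 mm high above the top face, stand on its long centre line 34 mm either side of the cup. Its origin is the centre of its underside, z up; the seated roller's centre is 27 mm and the seated cap's centre 38 mm above it.
- pad_nest: grey shallow nest with yellow lining, fixed in the tray, 98 (x) by 84 (y) mm outside, 92 by 78 mm inside, walls 6 mm high, what lies in it rests 3 mm above its underside. Its origin is the centre of its underside, z up. Place of the pad blank.
- block_nest: grey shallow nest with blue lining, otherwise the same as the yellow one: 92 (x) by 78 (y) mm inside, walls 6 mm high, what lies in it rests 3 mm above its underside, origin at the centre of its underside. Place of the setting block.
Things that resemble listed ones, but are neither listed nor needed, are in the scene too. Leave any purple or red look-alike of the housing alone.

How it is judged:
By the outcome, as a careful person would: the job done as asked, in the order asked, and still so for the second after the job is handed in, with the robot touching nothing.
It also fails if it takes over 99 s, if anything falls off the work surface, if the arm or the gripper's body presses on something with over 40 N, if the wrist force passes 120 N, or if a joint passes its speed limit or range.

ROBOT

A 7-joint arm with a two-finger parallel gripper is mounted at the origin on the work surface. World frame = base frame: x ahead of the robot, y to its left, z up, the work surface at z = 0. Lengths are in m, angles in rad, forces in N, time in s.
With the tool pointing down it reaches from about 0.4 to 0.85 m from the base axis. Payload 4.5 kg.
Tool frame: the origin (TCP) lies midway between the tips of the shut fingers; the grasp point (between the pads) lies 19 mm behind it (arm.grasp_offset is the x of the grasp point in the tool frame, in m); x points along the fingers, z is the direction in which the jaws open and shut, and the axes are right-handed (so a half turn about x gives the same grasp; the last joint's range is limited). The gripper opens to 88 mm and grips with 3 to 60 N. Pads are 18 mm wide; open, the fingers measure 123 mm over their backs; the gripper's body (75 mm by 187 mm) begins 45 mm behind the grasp point.
Start: joints at [1.352, 0.689, -0.195, 1.565, 0.157, 0.902, -0.215], TCP at [0.156, -0.605, 0.239] pointing down, gripper open.
Joint ranges: [-3.01, 3.01], [-0.46, 2.08], [-1.47, 1.51], [0.13, 2.56], [-1, 4.14], [0.04, 2.09], [-2.66, 2.66]. Speed limits (rad/s): [2.57, 2.57, 3.14, 3.14, 3.14, 3.14, 3.14].

INTERFACE

Orientations are given as a unit quaternion [w, x, y, z].
In Python, from bench import arm gives the robot as it stands. The module is installed in compiled form; this text tells all that it offers.
- The arm moves only by the tool move_arm, never from a script. Its argument "targets" is a list of rows, each a list of 5 numbers: the shift along the tool's x, y, z in cm, then the turn about the tool's x in degrees, then the closure, from 0 (fully open) to 1 (shut). In form: [[x, y, z, yaw, grip], ...]. A call has 1 to 10 rows; each row is the pose to reach, as a shift and turn from the pose commanded when the call began, along the tool's axes at that moment; what a row does not reach only later rows make up. A row lasts 1/8 s, in which the tool goes at most 62.5 mm and 10.7 degrees, less where a joint would pass 70% of its speed; a pose out of reach is approached as far as the arm can. A call with a gripper value outside its range is refused whole. The fingers move at their own pace and stop on an object; "squeeze" is the grip in N (left out, the last holds). Time passes only in rows, so rows that repeat a pose let the fingers close. It gives the time, the measured TCP pose, the force and the opening at its end, in the units of the state.
- arm.read_state(): the state, without advancing time (a new reading comes with each control period).
- arm.snapshot(name): name is "side" or "top" or "wrist"; returns the picture (400x640x3 uint8, blue, green, red); there is no depth.
- arm.camera_model(name): a dict with "fx", "fy", "cx", "cy" (pixels), "view" (4x4, takes a point from world to camera coordinates); the wrist camera has in their place "tool_from_camera" (4x4, takes a point from camera to tool coordinates, whose origin is the TCP and whose axes are the tool frame's). Camera axes: x right, y down, z forward; pixel columns grow to the right and rows downward; lengths in m; the calibration is good to about 2 mm. A picture is of the moment at which its call begins: read the wrist's pose just before it. camera_model takes no time and is no camera call.
- arm.hand_in(): hands the job in, once; it reports no verdict.
The state is a dict: "t": time; "q": joint angles; "dq": joint speeds; "effort": joint torques, N m; "tcp_pos": TCP position; "tcp_rot": TCP orientation; "force": force on the tool from outside, world axes, zero at the start; "moment": the same for the moment, N m; "grip_width": finger opening in m.
Only numpy, scipy, OpenCV 4.12 (cv2) and the standard library are available. Lean on these libraries where they do the work, as an engineer would, in place of code of your own. Each camera call takes 0.05 s, during which the arm holds its last target.

## Working session

There is one attempt and no reset: what is moved stays moved. The work goes in short steps, Python scripts to look and compute and a tool call to move; the robot and the scene stay as the last step left them, time stands still between calls to the robot, and variables do not carry over. Pictures are saved under pics/ and viewed, and the job is handed in when it is done.

Besides the shell and the picture viewer there is one more tool, called after "Emit:" by a JSON object that holds its "name" and its "arguments", one argument or row to a line. move_arm: Moves the arm, as the interface text tells. Its arguments: {"type":"object","properties":{"targets":{"type":"array","items":{"type":"array","items":{"type":"number"}}},"squeeze":{"type":"number"}},"required":["targets"]}

```bash
mkdir -p pics; cat > h.py <<'E'
import numpy as np, cv2
from bench import arm
def snap(n,f):
    im=np.array(arm.snapshot(n)); cv2.imwrite(f'pics/{f}.png',im); return im
def ray(cam,u,v,z):
    m=arm.camera_model(cam); 
    d=np.array([(u-m['cx'])/m['fx'],(v-m['cy'])/m['fy'],1.])
    V=np.array(m['view']); R=V[:3,:3]; t=V[:3,3]
    o=-R.T@t; w=R.T@d; return o+w*(z-o[2])/w[2]
def proj(cam,p):
    m=arm.camera_model(cam); V=np.array(m['view']); c=V[:3,:3]@np.array(p)+V[:3,3]
    return np.array([m['fx']*c[0]/c[2]+m['cx'],m['fy']*c[1]/c[2]+m['cy']])
E
python3 - <<'E'
from h import *
np.set_printoptions(precision=4,suppress=True)
snap('top','t0');snap('side','s0');print(arm.read_state());
for n in('top','side','wrist'):print(arm.camera_model(n))
snap('wrist','w0');print(arm.grasp_offset)
E
```

```text
{'t': 0.1, 'q': array([ 1.3518,  0.6899, -0.1946,  1.5663,  0.1573,  0.9025, -0.2151]), 'dq': array([ 0.0002, -0.0023, -0.0011, -0.0027, -0.0002, -0.001 ,  0.0005]), 'effort': array([ -0.0027, -52.8497,  -1.2714, -15.3837,  -0.0526,   0.002 ,
         0.0001]), 'tcp_pos': array([ 0.1562, -0.6046,  0.238 ]), 'tcp_rot': array([ 0.5586,  0.4333,  0.5596, -0.4326]), 'force': array([-0.2735,  0.5529,  0.3121]), 'moment': array([-0.0186,  0.0319,  0.019 ]), 'grip_width': 0.08806848604603991}
{'fx': 410.5714058651719, 'fy': 410.5714058651719, 'cx': 322.4734252616978, 'cy': 198.54137161190926, 'view': array([[ 0.0018, -1.    ,  0.0024,  0.0285],
       [-0.9983, -0.002 , -0.0587,  0.5428],
       [ 0.0587, -0.0023, -0.9983,  1.0116],
       [ 0.    ,  0.    ,  0.    ,  1.    ]])}
{'fx': 374.50980604944584, 'fy': 374.50980604944584, 'cx': 312.3654957908341, 'cy': 204.46038417051477, 'view': array([[ 0.9216, -0.3874, -0.0226, -0.496 ],
       [-0.2416, -0.5272, -0.8147,  0.2004],
       [ 0.3037,  0.7563, -0.5795,  0.7899],
       [ 0.    ,  0.    ,  0.    ,  1.    ]])}
{'fx': 317.2860912793447, 'fy': 317.2860912793447, 'cx': 323.12357233801407, 'cy': 196.0649499199814, 'tool_from_camera': array([[-0.0007, -0.3185,  0.9479, -0.1463],
       [ 0.0001, -0.9479, -0.3185,  0.0819],
       [ 1.    , -0.0001,  0.0007,  0.0004],
       [ 0.    ,  0.    ,  0.    ,  1.    ]])}
-0.0187
```

View pics/t0.png

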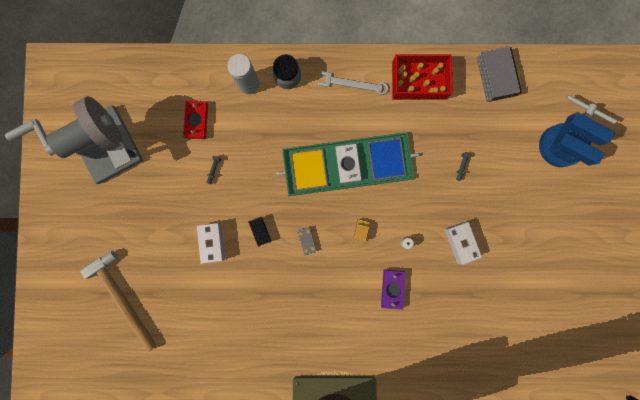

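View pics/s0.png

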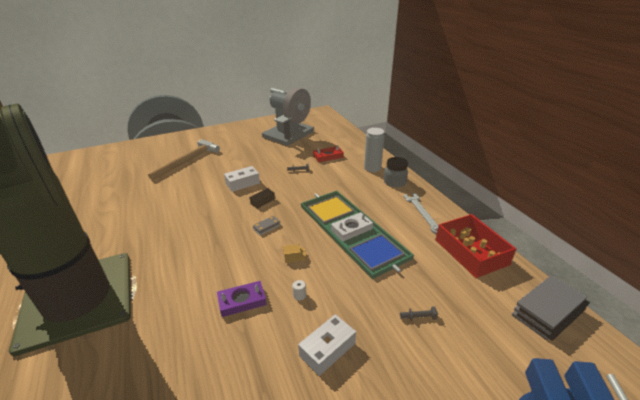

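```bash
python3 - <<'E'
import cv2
a=cv2.imread('pics/t0.png')
cv2.imwrite('pics/t0a.png',cv2.resize(a[120:270,270:430],None,fx=5,fy=4,interpolation=cv2.INTER_CUBIC)[:600])
cv2.imwrite('pics/t0b.png',cv2.resize(a[200:320,185:500],None,fx=2.5,fy=2.5,interpolation=cv2.INTER_CUBIC))
E
```

```text
(no output)
```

View pics/t0a.png

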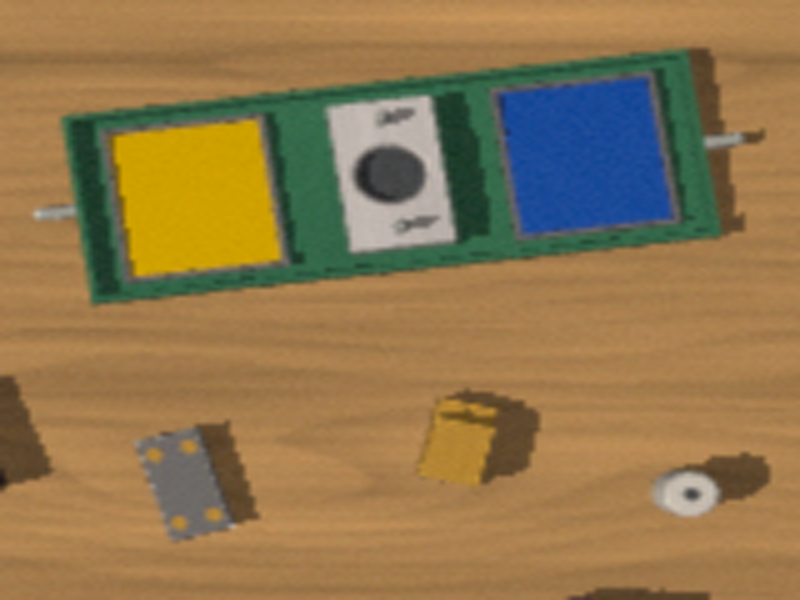

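View pics/t0b.png

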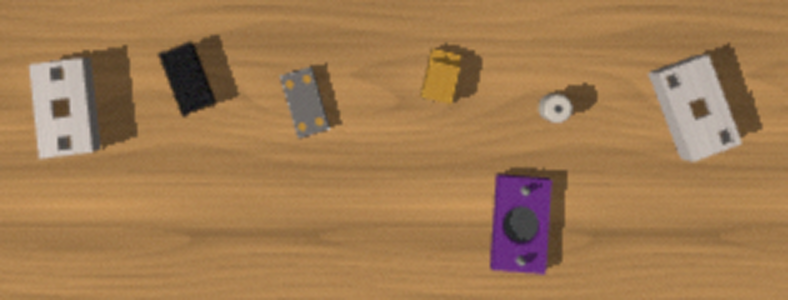

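View pics/w0.png

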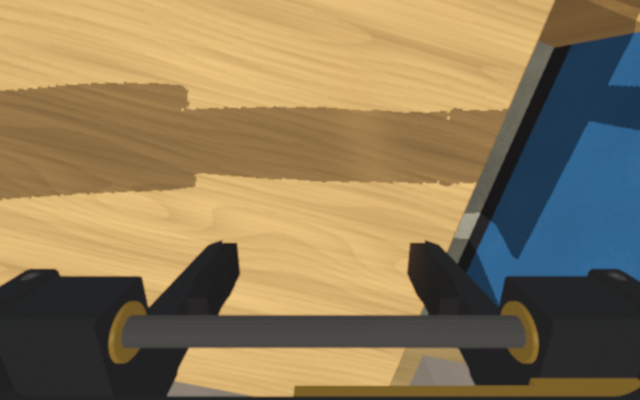

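```bash
cat > m.py <<'E'
from h import *
np.set_printoptions(precision=4,suppress=True)
a=cv2.imread('pics/t0.png'); hsv=cv2.cvtColor(a,cv2.COLOR_BGR2HSV)
def blob(lo,hi,box,z,name):
    x0,y0,x1,y1=box
    m=np.zeros(a.shape[:2],np.uint8); m[y0:y1,x0:x1]=cv2.inRange(hsv,np.array(lo),np.array(hi))[y0:y1,x0:x1]
    cs,_=cv2.findContours(m,cv2.RETR_EXTERNAL,cv2.CHAIN_APPROX_NONE); c=max(cs,key=cv2.contourArea)
    P=np.array([ray('top',u,v,z)[:2] for u,v in c[:,0].astype(float)])*1000
    r=cv2.minAreaRect(P.astype(np.float32)); b=cv2.boxPoints(r)
    e=[b[1]-b[0],b[2]-b[1]]; L=max(e,key=np.linalg.norm); ang=np.degrees(np.arctan2(L[1],L[0]))
    ang=(ang+90)%180-90
    print(name,'c',np.array(r[0]),'size',np.array(r[1]),'long ang',ang)
blob((0,0,165),(180,60,255),(190,215,240,270),.036,'cap')
blob((0,0,0),(180,255,45),(245,210,275,250),.024,'blank')
blob((0,0,165),(180,60,255),(395,230,420,255),.034,'roller')
blob((15,150,150),(30,255,255),(350,215,375,245),.028,'block')
blob((0,0,165),(180,60,255),(330,135,365,190),.024,'housing')
blob((20,200,150),(35,255,255),(285,140,330,195),.008,'yellow')
blob((100,150,80),(130,255,255),(365,130,410,185),.008,'blue')
blob((60,80,40),(95,255,255),(275,125,425,200),.014,'tray')
s=arm.read_state(); 
from scipy.spatial.transform import Rotation as R
q=s['tcp_rot'];print(R.from_quat([q[1],q[2],q[3],q[0]]).as_matrix(),s['tcp_pos'])
b=cv2.imread('pics/s0.png')[180:320,210:370];cv2.imwrite('pics/s0b.png',cv2.resize(b,None,fx=4.2,fy=4.2,interpolation=cv2.INTER_CUBIC))
E
python3 m.py
```

```text
cap c [433.0283 306.6517] size [90.7742 50.7441] long ang 7.303604
blank c [461.4911 184.4579] size [62.3955 33.9553] long ang 21.688248
roller c [ 431.4657 -177.7705] size [24.0432 26.0328] long ang -45.126717
block c [464.358  -65.5362] size [31.4911 49.5174] long ang -13.895416
housing c [631.581  -33.0804] size [90.3902 51.1503] long ang 7.896431
yellow c [618.1565  64.5966] size [89.2011 73.6462] long ang 7.8172226
blue c [ 645.501 -132.84 ] size [89.6544 76.1241] long ang 7.4206314
tray c [631.3076 -33.805 ] size [117.7562 317.8962] long ang -82.11648
[[-0.0005  0.9682  0.2502]
 [ 0.0013  0.2502 -0.9682]
 [-1.     -0.0001 -0.0013]] [ 0.1562 -0.6047  0.2381]
```

View pics/s0b.png

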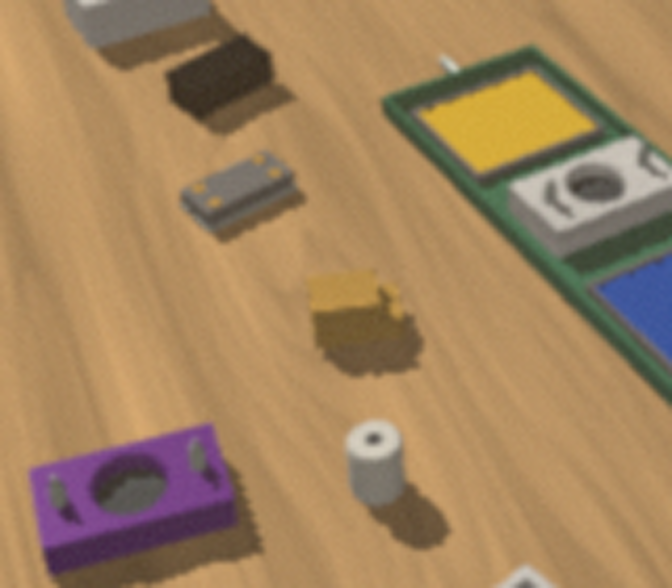

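```bash
cat >> h.py <<'E'
from scipy.spatial.transform import Rotation as Rot
def pose():
    s=arm.read_state(); q=s['tcp_rot']; return s,Rot.from_quat([q[1],q[2],q[3],q[0]]).as_matrix(),np.array(s['tcp_pos'])
def heading(R): return np.degrees(np.arctan2(R[1,1],R[0,1]))
def go(x,y,z,head=None):
    s,R,p=pose(); d=R.T@(np.array([x,y,z])-p)*100
    h=heading(R); yaw=0 if head is None else h-head
    print('t',round(s['t'],2),'tcp',np.round(p,4),'head',round(h,2),'tilt',np.round(R[:,0],3),'-> shift cm',np.round(d,2),'yaw',round(yaw,2),'width',round(s['grip_width'],4),'F',np.round(s['force'],1))
def wray(u,v,z):
    s,R,p=pose(); m=arm.camera_model('wrist'); T=np.array(m['tool_from_camera'])
    d=np.array([(u-m['cx'])/m['fx'],(v-m['cy'])/m['fy'],1.])
    o=p+R@T[:3,3]; w=R@(T[:3,:3]@d); return o+w*(z-o[2])/w[2]
def wproj(P):
    s,R,p=pose(); m=arm.camera_model('wrist'); T=np.array(m['tool_from_camera'])
    c=T[:3,:3].T@(R.T@(np.array(P)-p)-T[:3,3]); return np.array([m['fx']*c[0]/c[2]+m['cx'],m['fy']*c[1]/c[2]+m['cy']])
E
python3 -c "
from h import *
go(.432,-.178,.17,8)"
```

```text
t 0.15 tcp [ 0.1562 -0.6047  0.2381] head 14.49 tilt [-0.     0.001 -1.   ] -> shift cm [  6.85  37.38 -34.4 ] yaw 6.49 width 0.0883 F [0.6 0.3 0.1]
```

Emit:
{"name": "move_arm", "arguments": {
  "targets": [
    [0.8,4.2,-3.8,0.7,0],
    [1.5,8.4,-7.6,1.4,0],
    [2.3,12.6,-11.5,2.1,0],
    [3,16.8,-15.3,2.8,0],
    [3.8,21,-19.2,3.5,0],
    [4.5,25.2,-23,4.2,0],
    [5.3,29.4,-26.8,5,0],
    [6,33.5,-30.6,5.8,0],
    [6.8,37.4,-34.4,6.5,0],
    [6.8,37.4,-34.4,6.5,0]
  ]
}}

```text
t: 1.4
tcp_pos: [0.4351, -0.1734, 0.1702]
tcp_rot: [0.536, 0.462, 0.536, -0.46]
force: [-0.3, -0.5, -0.4]
grip_width: 0.0882
```

```bash
python3 -c "
from h import *
go(.432,-.178,.17,8)
snap('wrist','w1');print(wproj([.432,-.178,.034]))"
```

```text
t 1.4 tcp [ 0.4351 -0.1734  0.1702] head 8.56 tilt [ 0.001  0.003 -1.   ] -> shift cm [ 0.02 -0.37  0.41] yaw 0.56 width 0.0882 F [-0.3 -0.5 -0.4]
[323.92316705 184.28818865]
```

View pics/w1.png

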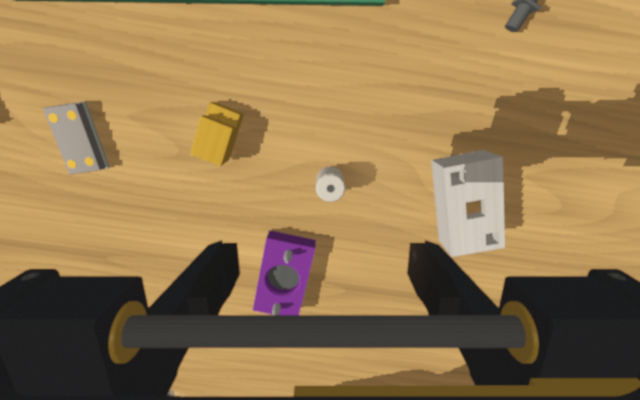

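```bash
python3 -c "
from h import *
a=cv2.imread('pics/w1.png')
c=cv2.resize(a[150:225,280:400],None,fx=6,fy=6,interpolation=cv2.INTER_CUBIC);cv2.imwrite('pics/w1c.png',c)
g=a[:,:,0][160:215,305:355]
print('hole',wray(331,188,.034))
go(*wray(331,188,.034)[:2],.016,8)"
```

```text
hole [ 0.42938581 -0.18504952  0.034     ]
t 1.45 tcp [ 0.4333 -0.1764  0.1704] head 8.29 tilt [-0.     0.001 -1.   ] -> shift cm [15.44 -0.51  0.81] yaw 0.29 width 0.0879 F [-0.4 -0.6  0.9]
```

View pics/w1c.png

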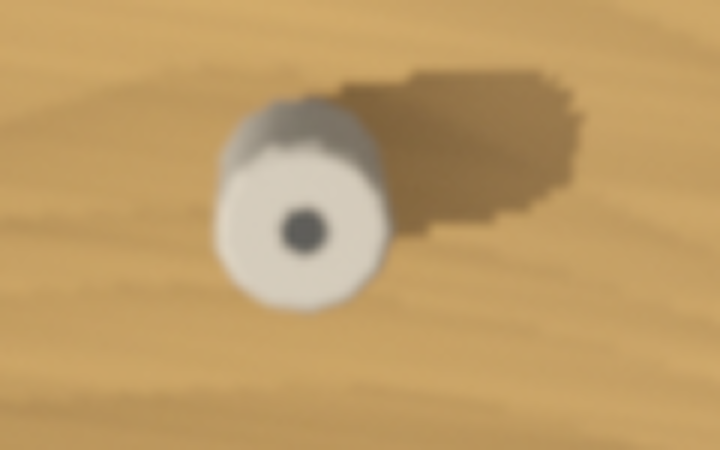

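```bash
cat > r.py <<'E'
from h import *
go(.432,-.178,.17,8)
s,R,p=pose()
a=snap('wrist','w2')
s1,R1,p1=pose();print(p1-p)
g=cv2.cvtColor(a,cv2.COLOR_BGR2HSV)
m=cv2.inRange(g,(0,0,185),(180,50,255)); m[:, :290]=0; m[:,380:]=0;m[:150]=0;m[230:]=0
cs,_=cv2.findContours(m,cv2.RETR_EXTERNAL,cv2.CHAIN_APPROX_NONE);c=max(cs,key=cv2.contourArea)
(u,v),r=cv2.minEnclosingCircle(c);print(u,v,r)
w=wray(u,v,.034);print(w);go(*w[:2],.016,8)
E
python3 r.py
```

```text
t 1.45 tcp [ 0.4333 -0.1764  0.1704] head 8.29 tilt [-0.     0.001 -1.   ] -> shift cm [ 0.04 -0.15  0.14] yaw 0.29 width 0.0879 F [-0.4 -0.6  0.9]
[-0.00105667 -0.00194431  0.00018472]
326.125 184.125 14.59568977355957
[ 0.4312648 -0.182092   0.034    ]
t 1.5 tcp [ 0.4322 -0.1783  0.1706] head 8.07 tilt [-0.001 -0.    -1.   ] -> shift cm [15.46 -0.14  0.36] yaw 0.07 width 0.088 F [-0.6 -1.   0.5]
```

Emit:
{"name": "move_arm", "arguments": {
  "targets": [
    [5,0,0.2,0,0.2],
    [10,0,0.2,0,0.4],
    [14,0,0.2,0,0.5],
    [15.4,0,0.2,0,0.5],
    [15.4,0,0.2,0,0.5],
    [15.4,0,0.2,0,1],
    [15.4,0,0.2,0,1],
    [15.4,0,0.2,0,1],
    [15.4,0,0.2,0,1],
    [15.4,0,0.2,0,1]
  ],
  "squeeze": 15
}}

```text
t: 2.75
tcp_pos: [0.4335, -0.181, 0.018]
tcp_rot: [0.534, 0.464, 0.533, -0.464]
force: [-0.1, -1.6, 7.7]
grip_width: 0.0274
```

```bash
python3 -c "
from h import *
snap('wrist','w3')
go(.6315,-.0336,.12,7.8)"
```

```text
t 2.8 tcp [ 0.4334 -0.181   0.018 ] head 7.97 tilt [ 0.002 -0.001 -1.   ] -> shift cm [-10.17  21.68 -11.84] yaw 0.17 width 0.0275 F [-0.7 -0.3  8. ]
```

View pics/w3.png

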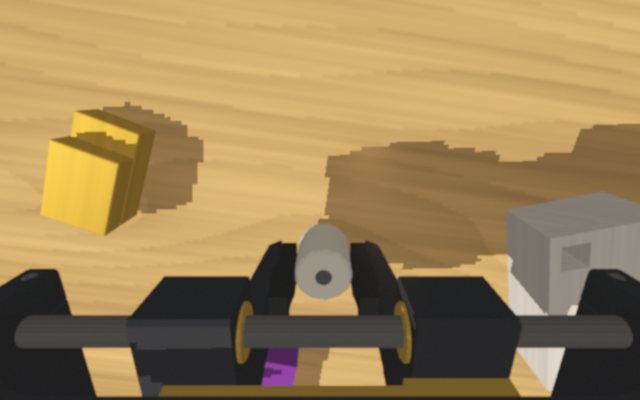

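```bash
python3 -c "
from h import *
s,R,p=pose();w=wray(323,277.5,.034);print(w,(R.T@(w-p))*1000)"
```

```text
[ 0.43096069 -0.18197036  0.034     ] [-16.01813322  -2.56276493   0.63028115]
```

Emit:
{"name": "move_arm", "arguments": {
  "targets": [
    [-4,0,0,0,1],
    [-9,2,0,0,1],
    [-12,6,0,0,1],
    [-13,10,-2,0,1],
    [-13,13,-4,0,1],
    [-13,13,-4,0,1],
    [-13,13,-4,0,1],
    [-13,13,-4,0,1]
  ]
}}

```text
t: 3.8
tcp_pos: [0.5545, -0.1242, 0.1467]
tcp_rot: [0.533, 0.464, 0.533, -0.465]
force: [-0.1, -0.3, -1.0]
grip_width: 0.0274
```

```bash
python3 -c "
from h import *
go(.6315,-.0336,.12,7.8)
snap('wrist','w4')
for n,P in dict(cup=[.6315,-.0336,.024]).items(): print(wproj(P))
go(.6315,-.0336,.12,7.8)"
```

```text
t 3.8 tcp [ 0.5545 -0.1242  0.1467] head 7.87 tilt [-0.001 -0.001 -1.   ] -> shift cm [ 2.65  8.87 -7.92] yaw 0.07 width 0.0274 F [-0.1 -0.3 -1. ]
[222.65825021  80.67250203]
t 3.85 tcp [ 0.5547 -0.1241  0.1467] head 7.88 tilt [-0.001 -0.001 -1.   ] -> shift cm [ 2.65  8.85 -7.92] yaw 0.08 width 0.0272 F [ 0.3  1.  -0. ]
```

View pics/w4.png

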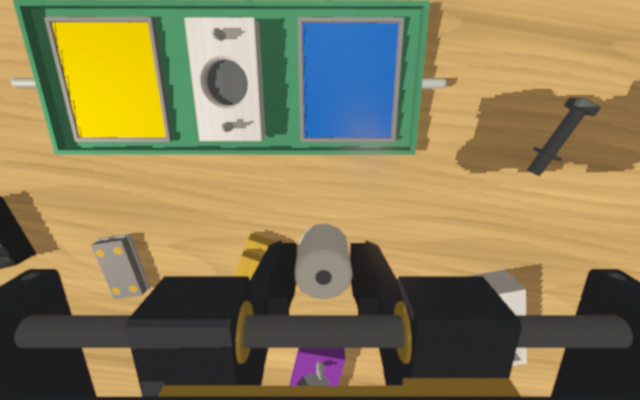

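```bash
cat > hh.py <<'E'
import sys
from h import *
def house(f):
    a=cv2.imread(f'pics/{f}.png');g=cv2.cvtColor(a,cv2.COLOR_BGR2HSV)
    c0=wproj([.6315,-.0336,.024]);
    m=cv2.inRange(g,(0,0,170),(180,60,255)); k=np.zeros_like(m); cv2.circle(k,tuple(int(i) for i in c0),85,255,-1); m&=k
    cs,_=cv2.findContours(m,cv2.RETR_EXTERNAL,cv2.CHAIN_APPROX_NONE);c=max(cs,key=cv2.contourArea)
    P=np.array([wray(u,v,.024)[:2] for u,v in c[:,0].astype(float)])*1000
    r=cv2.minAreaRect(P.astype(np.float32));print('house',r)
    d=cv2.inRange(g,(0,0,0),(180,80,150))&k; fill=np.zeros_like(d);cv2.drawContours(fill,[c],-1,255,-1); d&=fill
    cs,_=cv2.findContours(d,cv2.RETR_EXTERNAL,cv2.CHAIN_APPROX_NONE);c=max(cs,key=cv2.contourArea)
    P=np.array([wray(u,v,.024)[:2] for u,v in c[:,0].astype(float)])*1000
    print('cup',cv2.minEnclosingCircle(P.astype(np.float32)),cv2.fitEllipse(P.astype(np.float32)))
house(sys.argv[1])
E
python3 hh.py w4
```

```text
house ((630.2249755859375, -35.07075881958008), (92.9743423461914, 53.01103210449219), 7.758530139923096)
cup ((630.462158203125, -34.55177688598633), 18.214445114135742) ((630.2086181640625, -34.70893859863281), (34.441734313964844, 35.79701614379883), 6.3676557540893555)
```

Emit:
{"name": "move_arm", "arguments": {
  "targets": [
    [0,4,-3.5,0,1],
    [0,7,-6.5,0,1],
    [3,9,-8,0,1],
    [6,9,-8,0,1],
    [7.5,9,-8,0,1],
    [7.5,9,-8,0,1],
    [7.5,9,-8,0,1],
    [7.5,9,-8,0,1]
  ]
}}

```text
t: 4.85
tcp_pos: [0.6346, -0.0315, 0.073]
tcp_rot: [0.534, 0.465, 0.533, -0.464]
force: [-0.7, -0.1, -0.0]
grip_width: 0.0274
```

```bash
python3 -c "
from h import *
go(.6325,-.034,.03,7.8)
snap('wrist','w5')
print(wproj([.6305,-.0346,.024]))
go(.6325,-.034,.03,7.8)"
```

```text
t 4.85 tcp [ 0.6346 -0.0315  0.073 ] head 7.95 tilt [ 0.002 -0.    -1.   ] -> shift cm [ 4.3  -0.25  0.22] yaw 0.15 width 0.0274 F [-0.7 -0.1 -0. ]
[325.87950294 225.71327293]
t 4.9 tcp [ 0.6346 -0.0314  0.0728] head 7.96 tilt [ 0.002 -0.    -1.   ] -> shift cm [ 4.28 -0.25  0.23] yaw 0.16 width 0.0269 F [-0.4  0.1 -0.4]
```

View pics/w5.png

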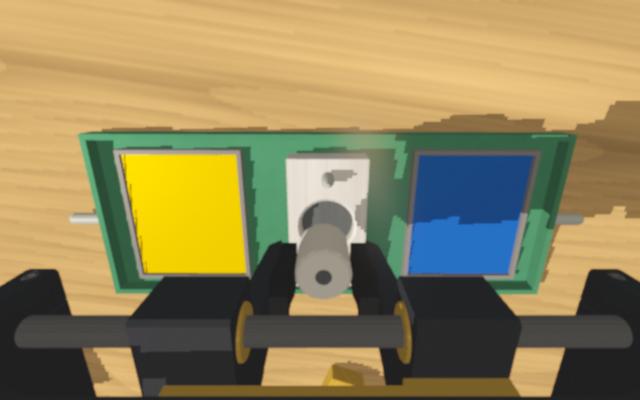

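Emit:
{"name": "move_arm", "arguments": {
  "targets": [
    [0,-0.25,0.25,0,1],
    [1.5,-0.25,0.25,0,1],
    [2.8,-0.25,0.25,0,1],
    [3.5,-0.25,0.25,0,1],
    [3.9,-0.25,0.25,0,1],
    [4.1,-0.25,0.25,0,1],
    [4.1,-0.25,0.25,0,1]
  ]
}}

```text
t: 5.78
tcp_pos: [0.6314, -0.0338, 0.0321]
tcp_rot: [0.533, 0.464, 0.534, -0.464]
force: [-4.6, 0.7, 11.4]
grip_width: 0.0273
```

```bash
python3 -c "
from h import *
go(.6325,-.034,.03,7.8)
snap('wrist','w6');snap('side','s6')
a=cv2.imread('pics/s6.png')[180:290,270:430];cv2.imwrite('pics/s6b.png',cv2.resize(a,None,fx=4.5,fy=4.5,interpolation=cv2.INTER_CUBIC))
"
```

```text
t 5.78 tcp [ 0.6314 -0.0338  0.0321] head 7.99 tilt [-0.001 -0.    -1.   ] -> shift cm [0.21 0.11 0.03] yaw 0.19 width 0.0273 F [-4.6  0.7 11.4]
```

View pics/w6.png

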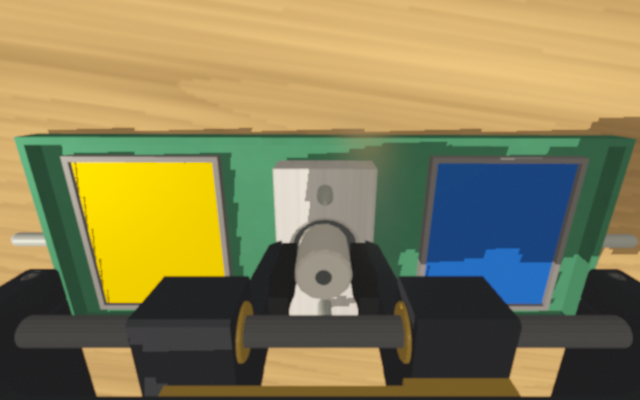

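View pics/s6b.png

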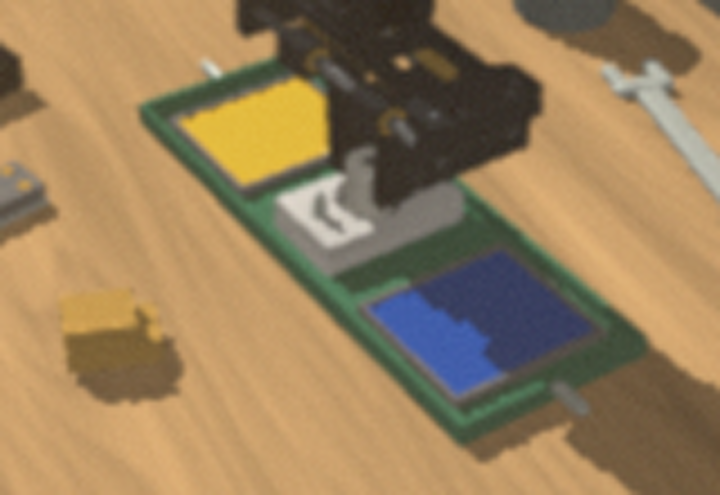

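Emit:
{"name": "move_arm", "arguments": {
  "targets": [
    [-0.1,0,0,0,0.4],
    [-0.1,0,0,0,0.4],
    [-0.1,0,0,0,0.4],
    [-3,0,0,0,0.4],
    [-8,0,0,0,0],
    [-13,-1,0,0,0],
    [-17,-3,0,0,0],
    [-17,-6,0,0,0],
    [-17,-6,0,0,0],
    [-17,-6,0,0,0]
  ]
}}

```text
t: 7.12
tcp_pos: [0.5731, -0.0421, 0.2005]
tcp_rot: [0.534, 0.464, 0.534, -0.464]
force: [-0.0, -0.1, 0.5]
grip_width: 0.0881
```

```bash
python3 -c "
from h import *
go(.6325,-.034,.03,7.8)
snap('wrist','w7')
print(wproj([.631,-.034,.048]),wproj([.631,-.034,.024]))
"
```

```text
t 7.12 tcp [ 0.5731 -0.0421  0.2005] head 8.0 tilt [ 0.001  0.    -1.   ] -> shift cm [17.06  5.98  0.03] yaw 0.2 width 0.0881 F [-0.  -0.1  0.5]
[322.4246875  116.83930167] [322.46015933 114.87037402]
```

View pics/w7.png

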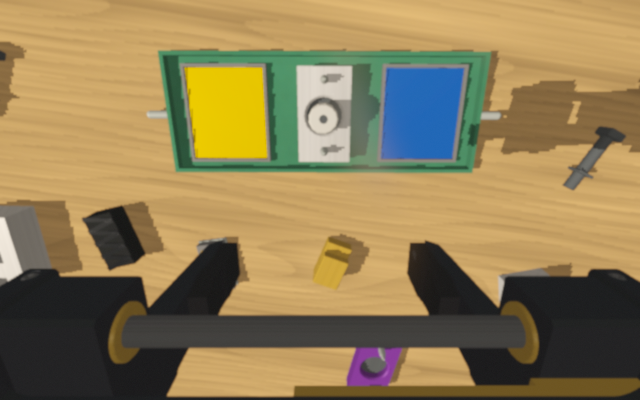

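```bash
python3 hh.py w7; python3 -c "
from h import *
a=cv2.imread('pics/w7.png')[50:180,270:380];cv2.imwrite('pics/w7c.png',cv2.resize(a,None,fx=4.5,fy=4.5,interpolation=cv2.INTER_CUBIC))
go(.42,.303,.2,7.3)"
```

```text
house ((630.2757568359375, -35.19688034057617), (93.0512924194336, 52.70854568481445), 7.964481830596924)
cup ((598.21923828125, -47.91416931152344), 8.8150634765625) ((598.4733276367188, -46.306610107421875), (5.904138565063477, 17.884010314941406), 18.239215850830078)
t 7.17 tcp [ 0.5733 -0.042   0.2004] head 8.01 tilt [ 0.001  0.    -1.   ] -> shift cm [ 3.000e-02 -1.037e+01 -3.630e+01] yaw 0.71 width 0.0881 F [ 0.   0.2 -0.9]
```

View pics/w7c.png

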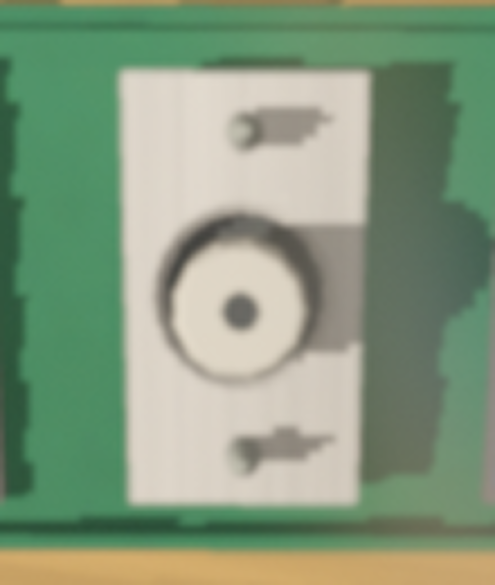

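Emit:
{"name": "move_arm", "arguments": {
  "targets": [
    [0,-1.5,-5,0,0],
    [0,-3,-10,0,0],
    [0,-4.5,-15,0,0],
    [0,-6,-20,0.3,0],
    [0,-7.5,-25,0.5,0],
    [0,-8.5,-30,0.7,0],
    [1,-9.1,-35,0.7,0],
    [2,-9.1,-36.5,0.7,0],
    [2,-9.1,-36.5,0.7,0],
    [2,-9.1,-36.5,0.7,0]
  ]
}}

```text
t: 8.43
tcp_pos: [0.4326, 0.3044, 0.1806]
tcp_rot: [0.531, 0.468, 0.53, -0.468]
force: [-0.0, -0.0, -0.7]
grip_width: 0.0882
```

Emit:
{"name": "move_arm", "arguments": {
  "targets": [
    [0,0,0,0,0],
    [0,0,0,0,0]
  ]
}}

```text
t: 8.68
tcp_pos: [0.4322, 0.3056, 0.1811]
tcp_rot: [0.53, 0.468, 0.53, -0.468]
force: [0.3, 0.3, -0.7]
grip_width: 0.0882
```

```bash
cat > cap.py <<'E'
from h import *
a=snap('wrist','w8')
g=cv2.cvtColor(a,cv2.COLOR_BGR2HSV)
m=cv2.inRange(g,(0,0,175),(180,50,255));m[250:]=0
cs,_=cv2.findContours(m,cv2.RETR_EXTERNAL,cv2.CHAIN_APPROX_NONE);c=max(cs,key=cv2.contourArea)
P=np.array([wray(u,v,.036)[:2] for u,v in c[:,0].astype(float)])*1000
r=cv2.minAreaRect(P.astype(np.float32));print(r)
go(r[0][0]/1000,r[0][1]/1000,.006,7.3)
E
python3 cap.py
```

```text
((431.6732482910156, 305.04010009765625), (91.80107116699219, 51.9688606262207), 7.213205337524414)
t 8.72 tcp [0.432  0.3058 0.181 ] head 7.2 tilt [ 0. -0. -1.] -> shift cm [17.5  -0.05  0.07] yaw -0.1 width 0.088 F [ 0.  -0.1  1.2]
```

View pics/w8.png

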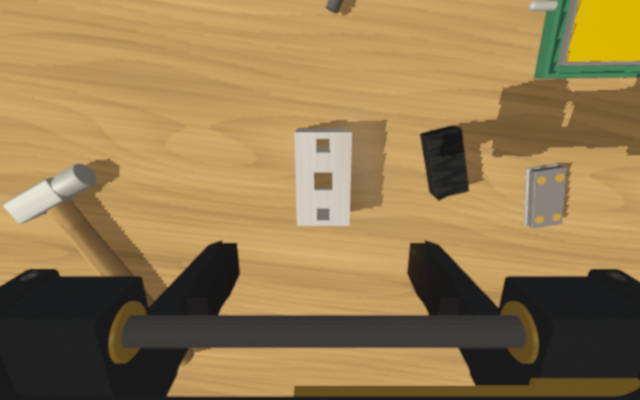

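Emit:
{"name": "move_arm", "arguments": {
  "targets": [
    [5,0,0.05,0,0],
    [10,0,0.05,0,0],
    [14,0,0.05,0,0],
    [17,0,0.05,0,0],
    [17.4,0,0.05,0,0],
    [17.4,0,0.05,0,0],
    [17.4,0,0.05,0,1],
    [17.4,0,0.05,0,1],
    [17.4,0,0.05,0,1],
    [17.4,0,0.05,0,1]
  ],
  "squeeze": 35
}}

```text
t: 9.98
tcp_pos: [0.4317, 0.3061, 0.007]
tcp_rot: [0.531, 0.467, 0.531, -0.467]
force: [-0.1, 0.9, 3.6]
grip_width: 0.0515
```

```bash
python3 -c "
from h import *
go(.57,-.04,.2,8)
snap('wrist','w9')"
```

```text
t 9.97 tcp [0.4317 0.3061 0.007 ] head 7.28 tilt [ 0.  0. -1.] -> shift cm [-19.3    9.34  36.08] yaw -0.72 width 0.0515 F [-0.1  0.9  3.6]
```

View pics/w9.png

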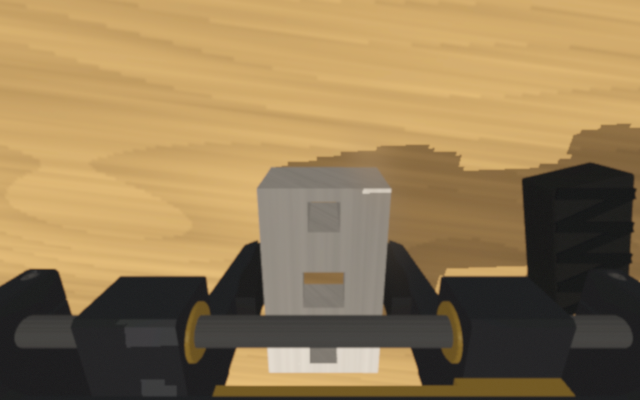

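```bash
python3 -c "
from h import *
s,R,p=pose()
for uv in [(259,189),(391,189.5),(269,373),(379,373),(324,217),(324,289)]:
  w=wray(*uv,.036+.0);print(uv,np.round(R.T@(w-p)*1000,1))"
```

```text
(259, 189) [-29.   45.4 -24.1]
(391, 189.5) [-29.   45.2  27. ]
(269, 373) [-29.  -47.  -25.3]
(379, 373) [-29.  -47.1  27.5]
(324, 217) [-29.   33.7   1. ]
(324, 289) [-29.    0.1   1.1]
```

Emit:
{"name": "move_arm", "arguments": {
  "targets": [
    [-4,0,0,0,1],
    [-9,0,0,0,1],
    [-14,1,3,0,1],
    [-17,3,8,0,1],
    [-17,5,13,0,1],
    [-17,6.5,18,-0.3,1],
    [-17,8,23,-0.7,1],
    [-17,9.3,28,-0.7,1],
    [-17,10,32,-0.7,1],
    [-17,10,35,-0.7,1]
  ]
}}

```text
t: 11.28
tcp_pos: [0.575, -0.031, 0.1761]
tcp_rot: [0.533, 0.464, 0.533, -0.465]
force: [0.5, 0.3, -2.9]
grip_width: 0.0514
```

```bash
python3 -c "
from h import *
go(.6315,-.0345,.1,8)"
```

```text
t 11.28 tcp [ 0.575  -0.031   0.1761] head 7.86 tilt [-0.001 -0.001 -1.   ] -> shift cm [7.6  5.56 1.11] yaw -0.14 width 0.0514 F [ 0.5  0.3 -2.9]
```

Emit:
{"name": "move_arm", "arguments": {
  "targets": [
    [0,2,0.5,-0.1,1],
    [0,4,1,-0.1,1],
    [2,5.5,1.1,-0.1,1],
    [5,5.5,1.1,-0.1,1],
    [8,5.5,1.1,-0.1,1],
    [10,5.5,1.1,-0.1,1],
    [10.5,5.5,1.1,-0.1,1],
    [10.5,5.5,1.1,-0.1,1],
    [10.5,5.5,1.1,-0.1,1],
    [10.5,5.5,1.1,-0.1,1]
  ]
}}

```text
t: 12.52
tcp_pos: [0.6318, -0.0318, 0.0727]
tcp_rot: [0.534, 0.464, 0.534, -0.463]
force: [-0.6, 0.2, -3.4]
grip_width: 0.0515
```

```bash
python3 -c "
from h import *
snap('wrist','w10')
go(.6304,-.034,.031,8)"
```

```text
t 12.57 tcp [ 0.6317 -0.0318  0.0725] head 8.08 tilt [ 0.001 -0.    -1.   ] -> shift cm [ 4.15 -0.16  0.2 ] yaw 0.08 width 0.0517 F [ 0.3 -0.2 -2.6]
```

View pics/w10.png

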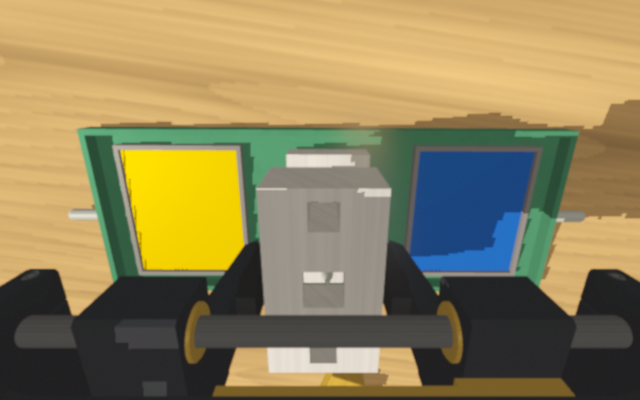

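Emit:
{"name": "move_arm", "arguments": {
  "targets": [
    [0,-0.15,0.2,0,1],
    [0,-0.15,0.2,0,1],
    [0.8,-0.15,0.2,0,1],
    [1.2,-0.15,0.2,0,1],
    [1.2,-0.15,0.2,0,1],
    [1.2,-0.15,0.2,0,1]
  ]
}}

```text
t: 13.32
tcp_pos: [0.63, -0.0339, 0.0596]
tcp_rot: [0.534, 0.463, 0.534, -0.464]
force: [0.2, 0.7, -2.6]
grip_width: 0.0516
```

```bash
python3 -c "
from h import *
snap('wrist','w11')
s,R,p=pose()
for uv in [(286,152),(370,152)]:
  w=wray(*uv,.024);print(w)
go(.6304,-.034,.031,8)"
```

```text
[ 0.67436465 -0.00663328  0.024     ]
[ 0.6812009  -0.05474729  0.024     ]
t 13.38 tcp [ 0.6301 -0.0339  0.0598] head 8.09 tilt [ 0. -0. -1.] -> shift cm [2.88 0.03 0.02] yaw 0.09 width 0.0519 F [-0.6  0.1 -2.1]
```

View pics/w11.png

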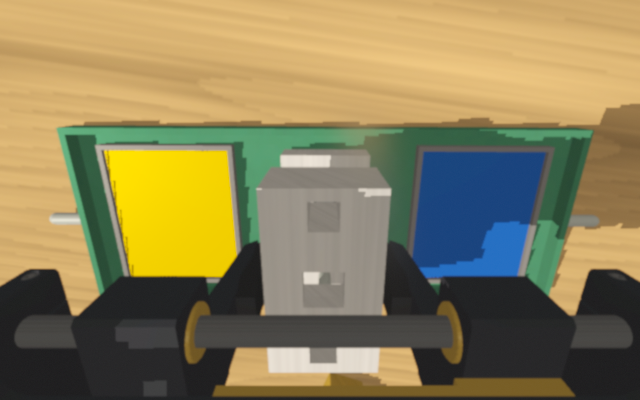

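Emit:
{"name": "move_arm", "arguments": {
  "targets": [
    [0.8,0,0,0,1],
    [1.4,0,0,0,1],
    [1.8,0,0,0,1],
    [2.2,0,0,0,1],
    [2.5,0,0,0,1],
    [2.8,0,0,0,1],
    [2.8,0,0,0,1]
  ]
}}

```text
t: 14.25
tcp_pos: [0.6298, -0.0339, 0.0315]
tcp_rot: [0.534, 0.463, 0.534, -0.464]
force: [-0.6, -0.0, -2.7]
grip_width: 0.0519
```

```bash
python3 -c "
from h import *
go(.6304,-.034,.031,8)
snap('wrist','w12');snap('side','s12')
a=cv2.imread('pics/s12.png')[180:290,270:430];cv2.imwrite('pics/s12b.png',cv2.resize(a,None,fx=4.5,fy=4.5,interpolation=cv2.INTER_CUBIC))
"
```

```text
t 14.25 tcp [ 0.6298 -0.0339  0.0315] head 8.09 tilt [-0. -0. -1.] -> shift cm [0.05 0.06 0.02] yaw 0.09 width 0.0519 F [-0.6 -0.  -2.7]
```

View pics/s12b.png

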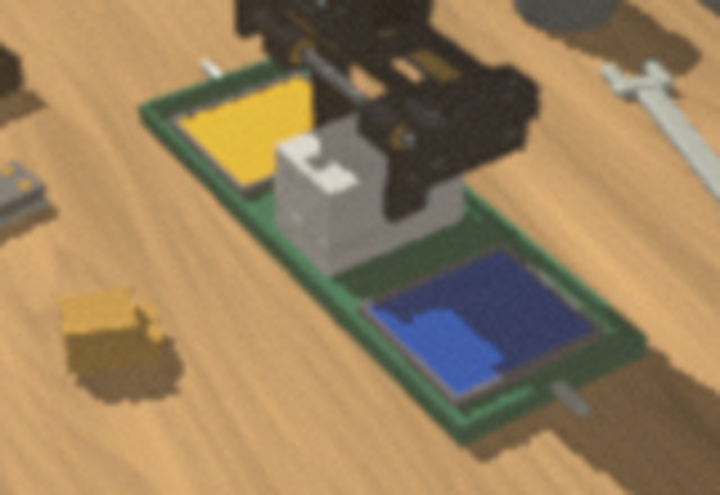

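View pics/w12.png

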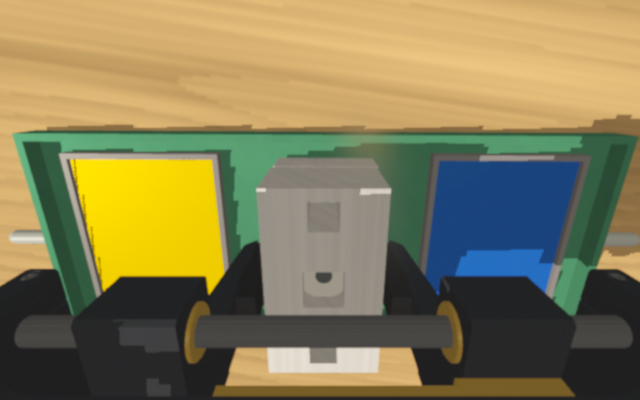

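Emit:
{"name": "move_arm", "arguments": {
  "targets": [
    [0.1,0,0,0,1],
    [0.2,0,0,0,1],
    [0.2,0,0,0,1],
    [0.2,0,0,0,1]
  ]
}}

```text
t: 14.85
tcp_pos: [0.6302, -0.0339, 0.031]
tcp_rot: [0.534, 0.464, 0.534, -0.463]
force: [-2.6, -0.5, 6.5]
grip_width: 0.0519
```

Emit:
{"name": "move_arm", "arguments": {
  "targets": [
    [-0.1,0,0,0,0.3],
    [-0.1,0,0,0,0.1],
    [-0.1,0,0,0,0.1],
    [-0.1,0,0,0,0.1],
    [-3,0,0,0,0],
    [-8,0,0,0,0],
    [-13,-1,0,0,0],
    [-17,-4,0,0,0],
    [-17,-6,0,0,0],
    [-17,-6,0,0,0]
  ]
}}

```text
t: 16.1
tcp_pos: [0.5694, -0.0428, 0.2002]
tcp_rot: [0.534, 0.463, 0.534, -0.464]
force: [0.7, 0.6, -0.4]
grip_width: 0.0879
```

```bash
python3 -c "
from h import *
a=snap('wrist','w13')
a=a[30:200,150:500];cv2.imwrite('pics/w13c.png',cv2.resize(a,None,fx=2.2,fy=2.2,interpolation=cv2.INTER_CUBIC))
go(.4605,.184,.17,21.7)"
```

```text
t 16.15 tcp [ 0.5706 -0.0423  0.1998] head 8.08 tilt [ 0. -0. -1.] -> shift cm [  2.98  -7.72 -23.95] yaw -13.62 width 0.0879 F [-0.3  0.   0.1]
```

View pics/w13c.png

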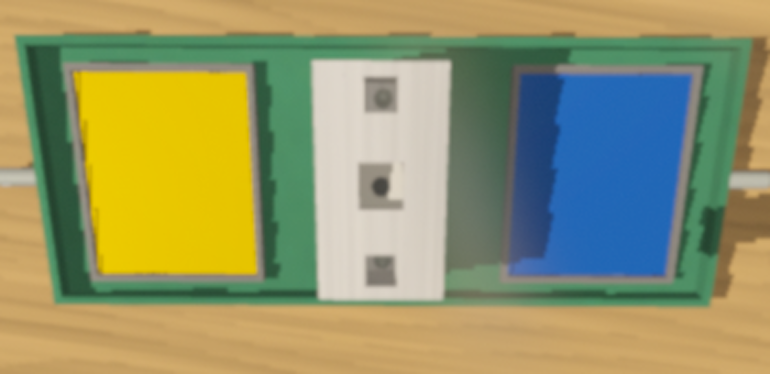

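Emit:
{"name": "move_arm", "arguments": {
  "targets": [
    [0,-1,-5,-3,0],
    [0,-3,-10,-6,0],
    [0,-5,-15,-9,0],
    [1,-6.5,-20,-12,0],
    [2,-7.7,-23.9,-13.6,0],
    [2,-7.7,-23.9,-13.6,0],
    [2,-7.7,-23.9,-13.6,0],
    [2,-7.7,-23.9,-13.6,0]
  ]
}}

```text
t: 17.15
tcp_pos: [0.4618, 0.1822, 0.1796]
tcp_rot: [0.585, 0.398, 0.584, -0.398]
force: [0.0, 0.3, 0.1]
grip_width: 0.0877
```

```bash
cat > blank.py <<'E'
from h import *
a=snap('wrist','w14')
g=cv2.cvtColor(a,cv2.COLOR_BGR2HSV)
c0=wproj([.4605,.184,.024]);print(c0)
m=cv2.inRange(g,(0,0,0),(180,255,60)); k=np.zeros_like(m); cv2.circle(k,tuple(int(i) for i in c0),60,255,-1); m&=k
m[238:]=0
cs,_=cv2.findContours(m,cv2.RETR_EXTERNAL,cv2.CHAIN_APPROX_NONE);c=max(cs,key=cv2.contourArea)
P=np.array([wray(u,v,.024)[:2] for u,v in c[:,0].astype(float)])*1000
r=cv2.minAreaRect(P.astype(np.float32));print(r)
go(.4605,.184,.006,21.7)
E
python3 blank.py
```

```text
[320.37344995 177.62318811]
((461.59600830078125, 185.76766967773438), (67.0006332397461, 31.25739288330078), 22.221006393432617)
t 17.2 tcp [0.4617 0.1822 0.1797] head 21.53 tilt [ 0.001 -0.001 -1.   ] -> shift cm [17.37 -0.05 -0.22] yaw -0.17 width 0.0884 F [-0.9 -0.8  0.5]
```

View pics/w14.png

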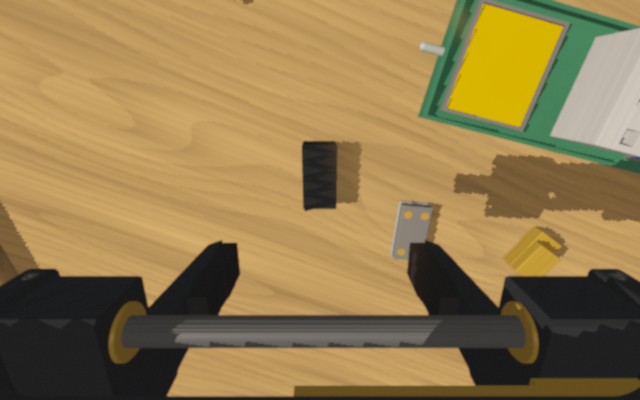

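Emit:
{"name": "move_arm", "arguments": {
  "targets": [
    [5,0,-0.3,0,0.3],
    [10,0,-0.3,0,0.3],
    [14,0,-0.3,0,0.3],
    [16.5,0,-0.3,0,0.3],
    [17.3,0,-0.3,0,0.3],
    [17.3,0,-0.3,0,0.3],
    [17.3,0,-0.3,0,1],
    [17.3,0,-0.3,0,1],
    [17.3,0,-0.3,0,1],
    [17.3,0,-0.3,0,1]
  ],
  "squeeze": 25
}}

```text
t: 18.45
tcp_pos: [0.46, 0.1864, 0.0073]
tcp_rot: [0.585, 0.397, 0.585, -0.397]
force: [-0.3, -0.3, 6.0]
grip_width: 0.0338
```

```bash
python3 -c "
from h import *
go(.617,.065,.1,8)
snap('wrist','w15')"
```

```text
t 18.45 tcp [0.46   0.1864 0.0073] head 21.68 tilt [ 0.001  0.    -1.   ] -> shift cm [-9.25 10.12 17.08] yaw 13.68 width 0.0338 F [-0.3 -0.3  6. ]
```

View pics/w15.png

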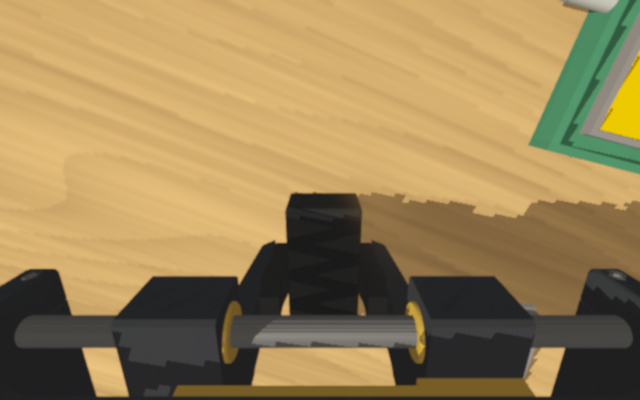

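Emit:
{"name": "move_arm", "arguments": {
  "targets": [
    [-5,0,0,0,1],
    [-10,1,2,3,1],
    [-12,4,6,6,1],
    [-12,6,10,9,1],
    [-12,8,14,12,1],
    [-12,10.1,17.1,13.7,1],
    [-10,10.1,17.1,13.7,1],
    [-6,10.1,17.1,13.7,1],
    [-4,10.1,17.1,13.7,1],
    [-4,10.1,17.1,13.7,1]
  ]
}}

```text
t: 19.75
tcp_pos: [0.6152, 0.0646, 0.0453]
tcp_rot: [0.533, 0.463, 0.534, -0.465]
force: [-0.8, -0.2, -0.8]
grip_width: 0.0337
```

```bash
python3 -c "
from h import *
go(.6164,.065,.0143,8)
snap('wrist','w16')"
```

```text
t 19.75 tcp [0.6152 0.0646 0.0453] head 8.0 tilt [-0.004 -0.001 -1.   ] -> shift cm [ 3.09  0.14 -0.03] yaw 0.0 width 0.0337 F [-0.8 -0.2 -0.8]
```

View pics/w16.png

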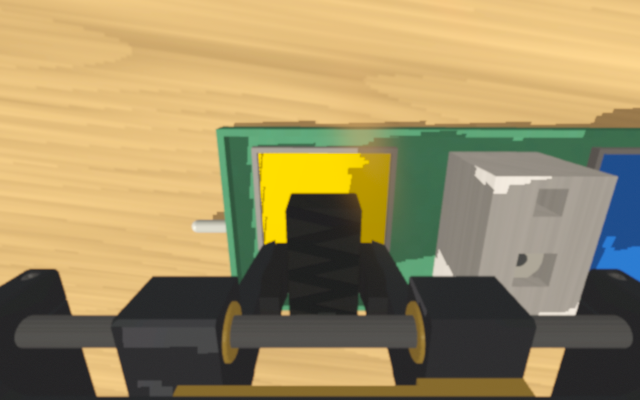

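Emit:
{"name": "move_arm", "arguments": {
  "targets": [
    [1.5,0.1,0,0,1],
    [2.5,0.1,0,0,1],
    [3,0.1,0,0,1],
    [3.1,0.1,0,0,1],
    [3.1,0.1,0,0,1],
    [3.1,0.1,0,0,1]
  ]
}}

```text
t: 20.55
tcp_pos: [0.6179, 0.0648, 0.016]
tcp_rot: [0.534, 0.464, 0.533, -0.464]
force: [0.6, 0.3, -1.0]
grip_width: 0.0341
```

```bash
python3 -c "
from h import *
go(.6164,.065,.0143,8)
snap('wrist','w17')"
```

```text
t 20.55 tcp [0.6179 0.0648 0.016 ] head 7.98 tilt [ 0.001  0.    -1.   ] -> shift cm [ 0.17 -0.14 -0.04] yaw -0.02 width 0.0341 F [ 0.6  0.3 -1. ]
```

View pics/w17.png

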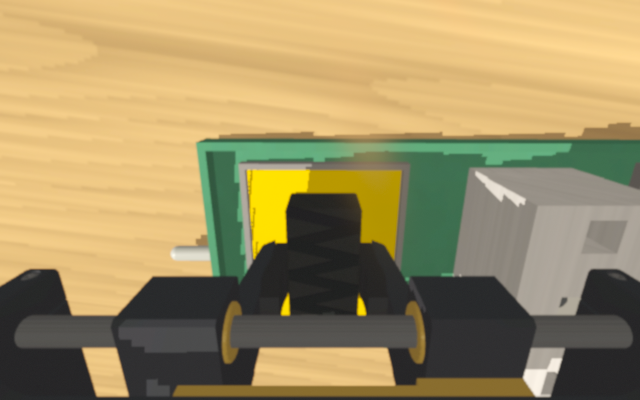

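Emit:
{"name": "move_arm", "arguments": {
  "targets": [
    [0.15,0,0,0,1],
    [0.2,0,0,0,1],
    [0.15,0,0,0,0.4],
    [0.1,0,0,0,0.4],
    [0,0,0,0,0.4],
    [-3,0,0,0,0.4],
    [-8,0,0,0,0.4],
    [-13,0,0,0,0],
    [-15,-3,3,0,0],
    [-16,-7,8,5,0]
  ]
}}

```text
t: 21.85
tcp_pos: [0.5615, -0.021, 0.1769]
tcp_rot: [0.514, 0.488, 0.513, -0.485]
force: [-0.4, -0.6, -0.5]
grip_width: 0.0809
```

```bash
python3 -c "
from h import *
go(.458,-.066,.17,-14)"
```

```text
t 21.85 tcp [ 0.5615 -0.021   0.1769] head 3.1 tilt [ 0.004  0.001 -1.   ] -> shift cm [  0.64 -10.58   3.93] yaw 17.1 width 0.0809 F [-0.4 -0.6 -0.5]
```

Emit:
{"name": "move_arm", "arguments": {
  "targets": [
    [0,-4,1.5,6,0],
    [0,-8,3,12,0],
    [0,-10,3.9,17,0],
    [0,-10,3.9,17,0],
    [0,-10,3.9,17,0],
    [0,-10,3.9,17,0]
  ]
}}

```text
t: 22.6
tcp_pos: [0.4641, -0.0656, 0.1753]
tcp_rot: [0.436, 0.557, 0.436, -0.556]
force: [-0.5, 0.2, 0.3]
grip_width: 0.0881
```

```bash
python3 -c "
from h import *
a=snap('wrist','w18')
g=cv2.cvtColor(a,cv2.COLOR_BGR2HSV)
c0=wproj([.4634,-.066,.028]);print(c0)
x,y=int(c0[0]),int(c0[1]);c=a[y-50:y+60,x-70:x+70];cv2.imwrite('pics/w18c.png',cv2.resize(c,None,fx=5,fy=5,interpolation=cv2.INTER_CUBIC));print(x-70,y-50)
go(.458,-.066,.17,-14)"
```

```text
[322.42313737 180.46611836]
252 130
t 22.65 tcp [ 0.4638 -0.0657  0.1753] head -13.91 tilt [ 0.001  0.    -1.   ] -> shift cm [ 0.52 -0.56  0.17] yaw 0.09 width 0.0882 F [-0.4 -0.2  0.1]
```

View pics/w18c.png

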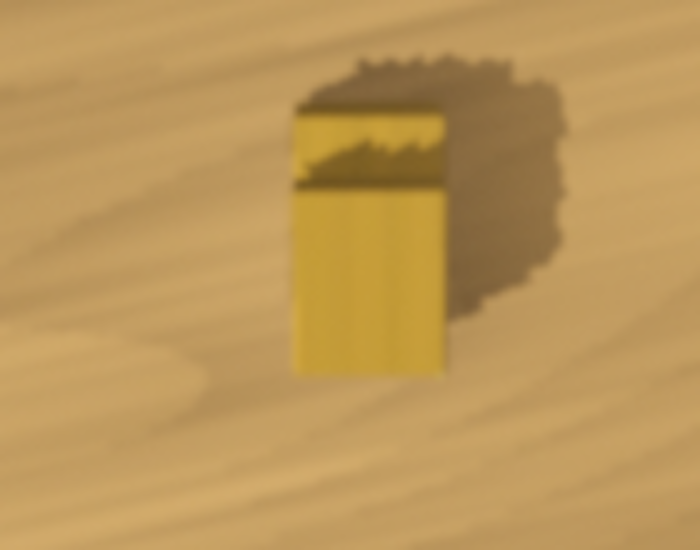

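View pics/w18.png

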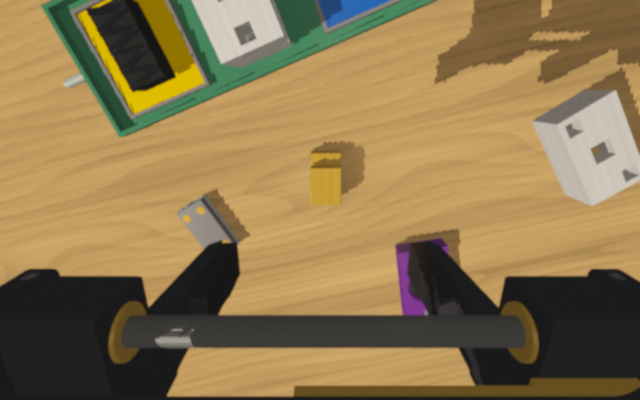

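```bash
python3 -c "
from h import *
w=wray(326,186.4,.028);print(w)
go(w[0]+.002,w[1],.007,-14)"
```

```text
[ 0.45679717 -0.06792125  0.028     ]
t 22.65 tcp [ 0.4638 -0.0657  0.1753] head -13.91 tilt [ 0.001  0.    -1.   ] -> shift cm [16.82 -0.45  0.35] yaw 0.09 width 0.0882 F [-0.4 -0.2  0.1]
```

Emit:
{"name": "move_arm", "arguments": {
  "targets": [
    [5,-0.4,0.3,0,0.4],
    [10,-0.4,0.3,0,0.4],
    [14,-0.4,0.3,0,0.4],
    [16,-0.4,0.3,0,0.4],
    [16.8,-0.4,0.3,0,0.4],
    [16.8,-0.4,0.3,0,0.4],
    [16.8,-0.4,0.3,0,1],
    [16.8,-0.4,0.3,0,1],
    [16.8,-0.4,0.3,0,1],
    [16.8,-0.4,0.3,0,1]
  ],
  "squeeze": 40
}}

```text
t: 23.9
tcp_pos: [0.4628, -0.0683, 0.0102]
tcp_rot: [0.436, 0.558, 0.435, -0.556]
force: [1.6, -1.5, 17.7]
grip_width: 0.0298
```

```bash
python3 -c "
from h import *
go(.6442,-.133,.1,8)
snap('wrist','w19')"
```

```text
t 23.9 tcp [ 0.4628 -0.0683  0.0102] head -13.97 tilt [ 0.004  0.001 -1.   ] -> shift cm [-8.91 19.2   1.89] yaw -21.97 width 0.0298 F [ 1.6 -1.5 17.7]
```

View pics/w19.png

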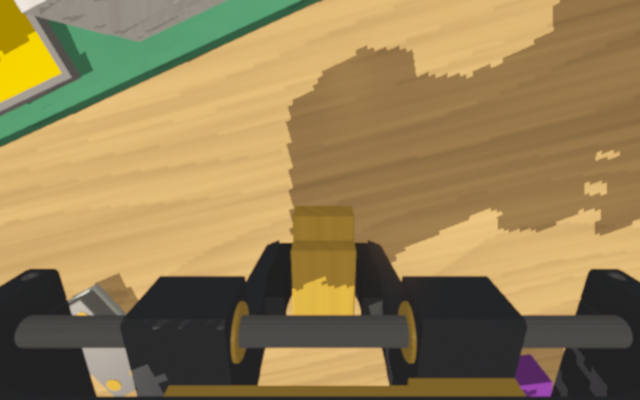

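```bash
python3 -c "
from h import *
s,R,p=pose()
for uv,z in [((324,243),.028),((324,214),.016),((324,314),.028)]:
  w=wray(*uv,z);print(uv,np.round(R.T@(w-p)*1000,1))"
```

```text
(324, 243) [-17.7  16.8   1.5]
(324, 214) [-5.7 26.   1.5]
(324, 314) [-17.9 -21.6   1.5]
```

Emit:
{"name": "move_arm", "arguments": {
  "targets": [
    [-1,0,0,0,1],
    [-4,0,0,0,1],
    [-6,0,0,0,1],
    [-6,0,0,0,1],
    [-6,0,0,0,1]
  ]
}}

```text
t: 24.58
tcp_pos: [0.4597, -0.0687, 0.0682]
tcp_rot: [-0.434, -0.556, -0.436, 0.558]
force: [-0.5, 0.0, -3.3]
grip_width: 0.0296
```

```bash
python3 -c "
from h import *
snap('wrist','w20');a=snap('side','s20')[150:350,200:420];cv2.imwrite('pics/s20b.png',cv2.resize(a,None,fx=3,fy=3,interpolation=cv2.INTER_CUBIC))
go(.6442,-.133,.1,8)"
```

```text
t 24.68 tcp [ 0.4593 -0.0685  0.0678] head -14.01 tilt [-0.004  0.    -1.   ] -> shift cm [-3.3  19.48  1.78] yaw -22.01 width 0.0295 F [-0.3  0.6 -3.4]
```

View pics/w20.png

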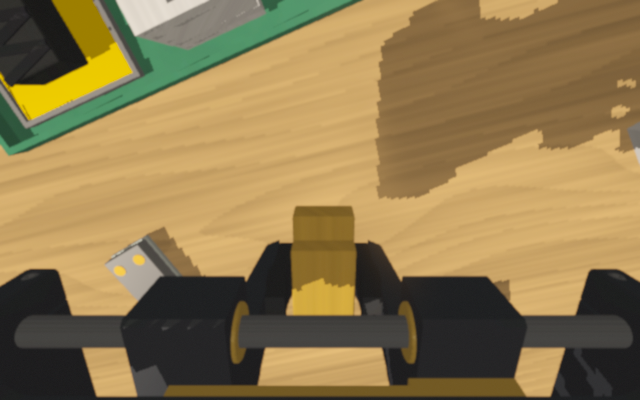

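View pics/s20b.png

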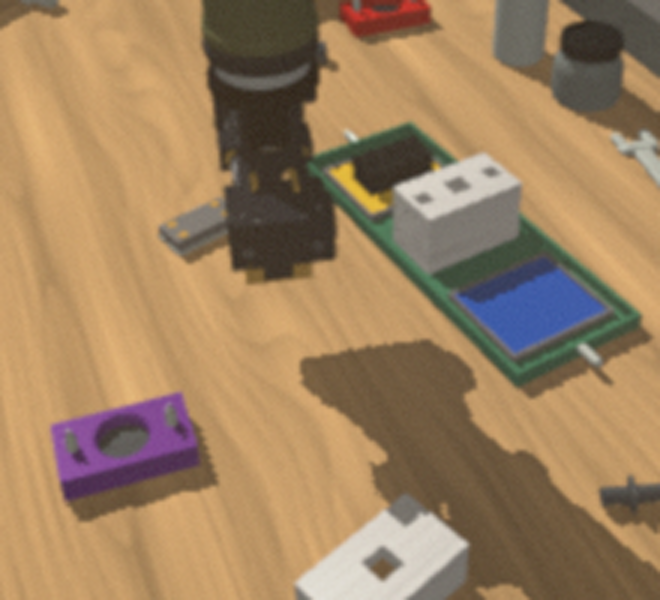

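Emit:
{"name": "move_arm", "arguments": {
  "targets": [
    [-4,2,0.2,-3,1],
    [-5,6,0.6,-8,1],
    [-5,10,1,-13,1],
    [-5,14,1.4,-18,1],
    [-5,18,1.8,-22,1],
    [-5,19.1,1.9,-22,1],
    [-3,19.1,1.9,-22,1],
    [0,19.1,1.9,-22,1],
    [2,19.1,1.9,-22,1],
    [2,19.1,1.9,-22,1]
  ]
}}

```text
t: 25.92
tcp_pos: [0.6378, -0.1327, 0.0455]
tcp_rot: [0.532, 0.462, 0.536, -0.465]
force: [-0.6, 0.0, -3.4]
grip_width: 0.0297
```

```bash
python3 -c "
from h import *
snap('wrist','w21')
go(.6406,-.1335,.0172,8)"
```

```text
t 25.98 tcp [ 0.6393 -0.1327  0.0471] head 8.03 tilt [-0.005  0.001 -1.   ] -> shift cm [2.99 0.13 0.1 ] yaw 0.03 width 0.0292 F [-0.3  0.6 -3.3]
```

View pics/w21.png

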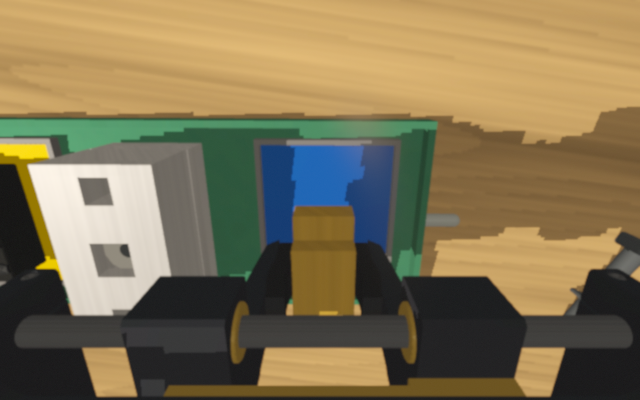

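Emit:
{"name": "move_arm", "arguments": {
  "targets": [
    [1.5,0.1,0.1,0,1],
    [2.3,0.1,0.1,0,1],
    [2.7,0.1,0.1,0,1],
    [2.9,0.1,0.1,0,1],
    [3,0.1,0.1,0,1],
    [3,0.1,0.1,0,1]
  ]
}}

```text
t: 26.72
tcp_pos: [0.6417, -0.1341, 0.0182]
tcp_rot: [0.533, 0.463, 0.534, -0.464]
force: [-0.2, 0.6, -3.5]
grip_width: 0.03
```

Emit:
{"name": "move_arm", "arguments": {
  "targets": [
    [0.1,0,0,0,1],
    [0.2,0,0,0,1],
    [0.2,0,0,0,1]
  ]
}}

```text
t: 27.1
tcp_pos: [0.6418, -0.1341, 0.0173]
tcp_rot: [0.533, 0.463, 0.534, -0.465]
force: [-2.5, -0.2, 6.1]
grip_width: 0.0298
```

Contact at the expected height; release gently and retreat.

Emit:
{"name": "move_arm", "arguments": {
  "targets": [
    [0,0,0,0,0.55],
    [0,0,0,0,0.45],
    [0,0,0,0,0.45],
    [-0.5,0,0,0,0.45],
    [-3,0,0,0,0.45],
    [-8,0,0,0,0.4],
    [-13,0,0,0,0.2],
    [-16,-3,0,0,0],
    [-17,-6,-4,0,0],
    [-17,-8,-8,0,0]
  ]
}}

```text
t: 28.35
tcp_pos: [0.5513, -0.0656, 0.1892]
tcp_rot: [0.534, 0.465, 0.533, -0.464]
force: [0.0, 1.8, 0.2]
grip_width: 0.0879
```

Emit:
{"name": "move_arm", "arguments": {
  "targets": [
    [0,0,0,0,0],
    [0,0,0,0,0],
    [0,0,0,0,0],
    [0,0,0,0,0]
  ]
}}

```text
t: 28.85
tcp_pos: [0.552, -0.0669, 0.1861]
tcp_rot: [0.532, 0.464, 0.534, -0.465]
force: [1.0, 1.0, 0.1]
grip_width: 0.0885
```

```bash
python3 -c "
from h import *
snap('wrist','w22');a=snap('side','s22');b=snap('top','t22');go(.5,0,.2)
cv2.imwrite('pics/s22b.png',cv2.resize(a[170:290,280:440],None,fx=5,fy=5,interpolation=cv2.INTER_CUBIC))
cv2.imwrite('pics/t22b.png',cv2.resize(b[100:330,180:500],None,fx=2.5,fy=2.5,interpolation=cv2.INTER_CUBIC))
"
```

```text
t 29.0 tcp [ 0.5518 -0.0664  0.186 ] head 7.94 tilt [-0.003  0.001 -1.   ] -> shift cm [-1.38 -4.21 -7.29] yaw 0 width 0.0882 F [ 0.5 -0.9  0.7]
```

View pics/w22.png

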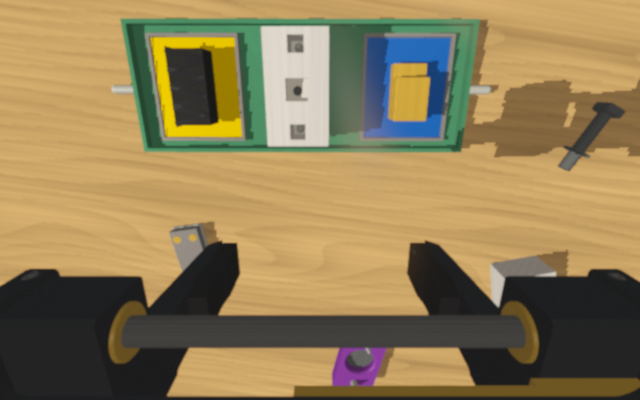

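View pics/s22b.png

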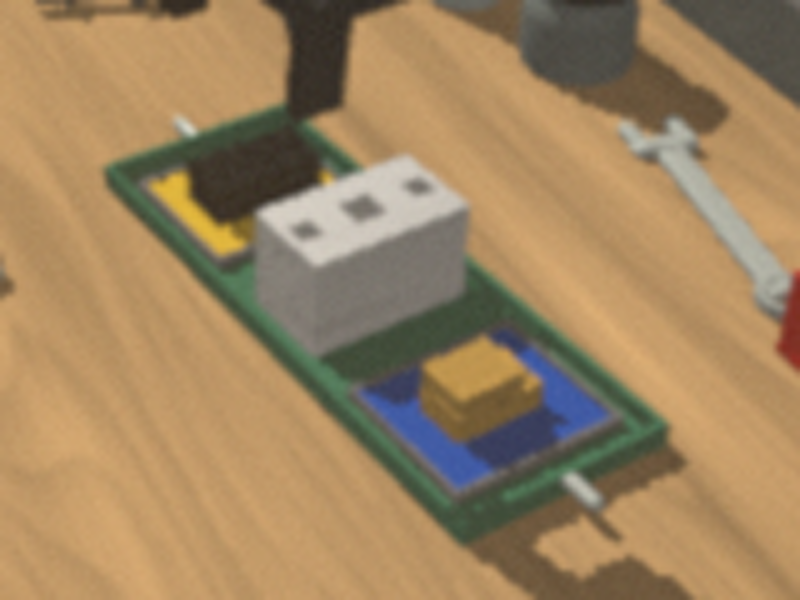

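View pics/t22b.png

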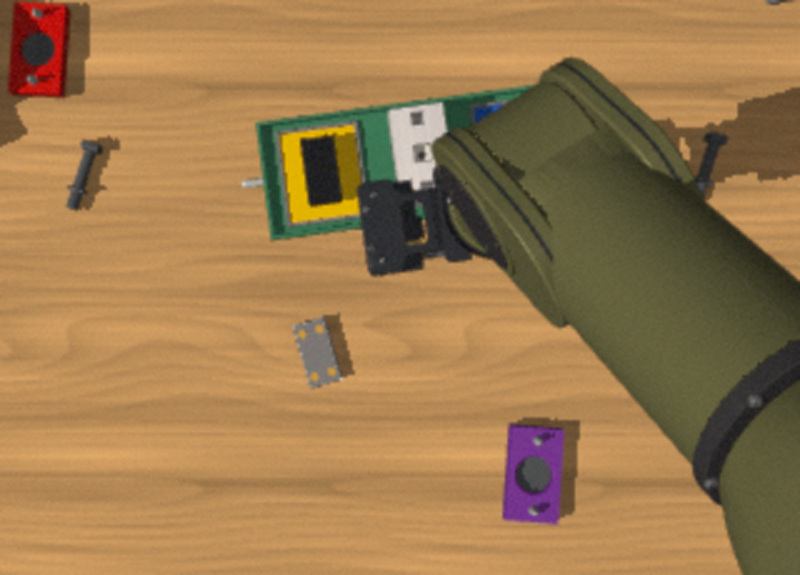

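```bash
python3 -c "
from h import *
a=cv2.imread('pics/w22.png')[10:160,110:490]
cv2.imwrite('pics/w22c.png',cv2.resize(a[:,230:],None,fx=5,fy=4,interpolation=cv2.INTER_CUBIC))
"
```

```text
(no output)
```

View pics/w22c.png

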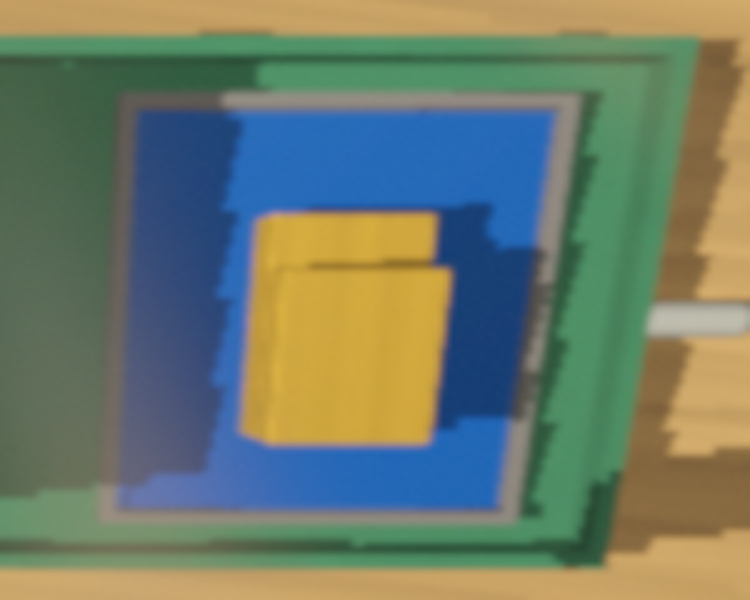

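```bash
python3 -c "
from bench import arm
s=arm.read_state();print(s['t'],s['force']);print(arm.hand_in())"
```

```text
29.0 [ 0.5020136  -0.87477574  0.6672913 ]
the job is handed in; nothing more can be done
None
```

The winch brake kit is made up in the green tray, and I handed it in at 29 s of the 99 s allowed. I stood the roller in the housing cup and closed it with the cap that has in-line holes. Then I laid the black blank in the yellow nest and the brass block in the blue nest.

**Roller:** After release, the wrist view showed it standing in the cup with the arm clear.

**Cap:** It made contact 24 mm above where it was picked up, which is the expected flush height. Both pins and the roller's bore show through its holes and window, and the side view shows no gap. I didn't measure the height of the cap's top separately.

**Blank and block:** In the last views both sit inside their nests, the blank flat and the block upright with its step on top.

**Leave-alone parts:** I didn't touch the odd cap, the riveted pad or the purple and red look-alikes.

**Disagreements:** The top and wrist cameras differed by 1–2 mm. I settled on positions checked against the gripped parts, and this was within the fits. The wrist force reached about 18 N when I gripped the block, which then came up normally; no other reading was higher.

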